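# Hang the rinsed slide rack on the draining carousel

### The job

Turn the draining carousel until its empty branch (the one with the yellow knob) points straight out over the blue drip tray. Then lift the green slide rack out of the white rinse dish, keeping it upright, and hang it level, by the middle of its crossbar, on that empty branch, between the branch's ridge and its end knob, so that it drips into the tray. Leave the amber bottle, the petri dish and the blue slide box where they stand.

Things in the scene. Friction and masses are not known exactly. Their poses are not given: they have to be found in the camera images.
- stand: Fixed foot of the carousel: white plate 250 x 170 x 12 mm. Origin on the work surface, on the vertical turning axis; z up. Its -x axis points from the axis out over the open blue drip tray (110 mm along x, 150 mm along y, centred 110 mm out, rim 32 mm above the work surface).
- carousel (a joint): Turning angle of the carousel about the stand's vertical axis, rad, growing counter-clockwise seen from above; 0 or any whole turn: empty branch points straight out over the drip tray (stand's -x). Turns a whole turn and more both ways, drags lightly (0.12 N m), stays where left.
- hub (a point): Turning axis at the level of the branches' tops, 170 mm up; the 36 mm collar there ends 14 mm higher. Four branches at 90 degrees. Three (black knobs) carry white or grey racks fixed to them: these span 71 to 115 mm from the axis, 46 mm to each side of the branch, and 52 to 216 mm above the work surface. All knobs are alike but for colour.
- branch_knob (a point): Centre of the yellow knob on the end of the empty branch: upright round post, 16 mm diameter, 30 mm tall (this point half-way up), 130 mm from the turning axis, standing on the branch's top face. May be pinched from above or pushed to turn the carousel. Turns with it; -x points outward along the branch.
- branch_seat (a point): On the top face (170 mm up) of the empty branch, a level steel strip 20 mm wide, 6 mm thick; 93 mm from the turning axis, where the crossbar should rest: midway between a 10 mm high ridge (face 29 mm inward) and the knob (face 29 mm outward). -x points outward along the branch, y across it, z up.
- rack_mid (a point): Centre, half-way up, of the loose green slide rack (164 mm tall, about 0.18 kg), standing upright in the dish; x along its length, z up. Body at the bottom 92 (x) x 44 (y) x 34 mm, underside 82 mm below this point. Green grip tab on top, 36 (x) x 12 (y) x 38 mm, centred 63 mm above this point, standing on the crossbar.
- rack_bar (a point): Middle of the underside of the green rack's 8 x 8 mm steel crossbar, which runs along the rack's x, 36 mm above its centre. Below it is an open window 80 mm wide (x) and 84 mm high, between two end posts and the body; the branch enters it along the rack's y, from either side. Axes as the rack's.
- dish: Fixed white rinse dish, an open box 145 (x) x 105 (y) x 40 mm tall, walls and floor 4 mm. Origin under its centre on the work surface; x along its length, z up.
- bottle_mid (a point): Centre of the amber bottle, 52 mm diameter, 95 mm tall, standing loose. To be left alone.
- petri_mid (a point): Centre of the closed petri dish, 94 mm diameter, 20 mm tall, lying loose. To be left alone.
- slide_box_mid (a point): Centre of the closed blue slide box, 100 x 82 x 34 mm tall, lying loose. To be left alone.
Things that resemble listed ones, but are neither listed nor needed, are in the scene too. Leave any brown look-alike of the part that bears rack_mid alone.

How it is judged:
By the outcome, as a careful person would: the job done as asked, in the order asked, and still so for the second after the job is handed in, with the robot touching nothing.
It also fails if it takes over 67 s, if anything falls off the work surface, if the arm or the gripper's body presses on something with over 40 N, if the wrist force passes 120 N, or if a joint passes its speed limit or range.

### The arm

A 6-joint arm with a two-finger parallel gripper is mounted at the origin on the work surface. World frame = base frame: x ahead of the robot, y to its left, z up, the work surface at z = 0. Lengths are in m, angles in rad, forces in N, time in s.
With the tool pointing down it reaches from about 0.375 to 0.9 m from the base axis. Payload 3.1 kg.
Tool frame: the origin (TCP) lies between the finger pads; the fingertips stand 17 mm ahead of it and the grasp point (between the pads) lies 2 mm behind it (robot.nose_length is the distance from the TCP to the fingertips, in m); z points along the fingers, y is the line along which they close (so a half turn about z gives the same grasp; the last joint's range is limited). The gripper opens to 87 mm and grips with 3 to 60 N. Pads are 19 mm wide; open, the fingers measure 117 mm over their backs; the gripper's body (75 mm by 190 mm) begins 51 mm behind the grasp point.
Start: joints at [1.024, 0.527, 1.433, -0, 1.181, -0.178], TCP at [0.225, 0.583, 0.24] pointing down, gripper open.
Joint ranges: [-3.08, 3.08], [-0.75, 2.2], [0.22, 2.44], [-1.43, 4.57], [0, 2.65], [-2.85, 2.85]. Speed limits (rad/s): [2.79, 2.79, 3.14, 3.14, 3.14, 3.14].

### API

Orientations are given as a unit quaternion [x, y, z, w].
In Python, from rig import robot, cams gives the robot as it stands.
- The arm moves only by the shell command python3 -m pendant 'ROWS' [FORCE]. ROWS is JSON, a list of rows, each an object with "jaw": the opening, from 0 (shut) to 1 (fully open); "linear": the shift along the tool's x, y, z in cm, a list of three; "twist": the turn about the tool's z in degrees. A call has 1 to 12 rows; each row shifts and turns the commanded pose from where the row before left it, along the tool's axes as they then stand; what a row does not reach is not made up. A row lasts 1/12 s, in which the tool goes at most 41.7 mm and 7.16 degrees, less where a joint would pass 70% of its speed; a pose out of reach is approached as far as the arm can. A call is refused whole if a number of a shift passes 4.17 or a number of a turn 7.16, either way. A call with a gripper value outside its range is refused whole. The fingers move at their own pace and stop on an object; FORCE is the grip in N (left out, the last holds). Time passes only in rows, so rows that do not move let the fingers close. It gives the time, the measured TCP pose, the force, the opening and the grip force at its end, in the units of the state.
- robot.get_obs(): the state, without advancing time (a new reading comes with each control period).
- cams.camera(name): name is "scene" or "top" or "wrist"; returns a dict with "color" (400x640x3 uint8, blue, green, red), "depth" (400x640 float32, m along the optical axis (not along the pixel's ray), 0 where there is no reading), "fov_y" (degrees; the focal length in pixels is half the picture's height over the tangent of half this angle, whatever the lens; pixels are square), "cx", "cy" (the principal point, pixels), "view" (4x4, takes a point from world to camera coordinates). Camera axes: x right, y down, z forward; pixel columns grow to the right and rows downward; lengths in m; the calibration is good to about 2 mm. A picture is of the moment at which its call begins.
- robot.hand_in(): hands the job in; it is judged then, once.
The state is a dict: "time": time; "q": joint angles; "joint_velocities": joint speeds; "joint_torque": joint torques, N m; "position": TCP position; "tool_rot": TCP orientation; "ft_force": force on the tool from outside, world axes, zero at the start; "moment": the same for the moment, N m; "grip_width": finger opening in m; "grip_force": force on a finger pad.
Only numpy, scipy, OpenCV 4.12 (cv2) and the standard library are available. Lean on these libraries where they do the work, as an engineer would, in place of code of your own. Each camera call takes 0.05 s, during which the arm holds its last target. There are 200 camera calls.

## Working session

There is one attempt and no reset: what is moved stays moved. The work goes in short steps, Python scripts to look and compute and a shell command to move; the robot and the scene stay as the last step left them, time stands still between calls to the robot, and variables do not carry over. Pictures are saved under pics/ and viewed, at most 10 in all, crops included, and the job is handed in when it is done.

```bash
ls; mkdir -p pics
python3 - <<'E'
from rig import robot,cams
import cv2,numpy as np
for n in ["top","scene"]:
    c=cams.camera(n); cv2.imwrite(f"pics/{n}0.png",c["color"]); np.savez(f"{n}0.npz",**c)
    print(n,c["fov_y"],c["cx"],c["cy"],np.round(c["view"],3).tolist())
print(robot.get_obs())
E
```

```text
pics
top 45.697892858528 315.2965175292543 188.74335270808749 [[-0.021, -1.0, -0.017, -0.037], [-0.986, 0.024, -0.164, 0.594], [0.164, 0.013, -0.986, 1.145], [0.0, 0.0, 0.0, 1.0]]
scene 48.47239622943168 318.79294351392105 193.57291067467756 [[-0.804, 0.594, -0.002, 0.517], [0.467, 0.63, -0.621, -0.167], [-0.368, -0.5, -0.784, 1.255], [0.0, 0.0, 0.0, 1.0]]
{'time': 0.1, 'q': array([ 1.02350688e+00,  5.28382601e-01,  1.43378987e+00, -1.77597319e-05,
        1.18145092e+00, -1.78503112e-01]), 'joint_velocities': array([ 0.00133615, -0.00150897, -0.00539481, -0.00172784,  0.00121084,
        0.00041011]), 'joint_torque': array([ 8.57135956e-05, -4.40988207e+01, -1.77152896e+01,  6.35684864e-02,
        5.34889300e-02, -5.68443681e-05]), 'position': array([0.22493697, 0.58242194, 0.23865872]), 'tool_rot': array([ 1.83346605e-01,  9.83047807e-01, -9.52157023e-04, -3.52762562e-04]), 'ft_force': array([-0.25042671,  0.40720359,  0.07025243]), 'moment': array([-0.02603607, -0.06235105, -0.00928605]), 'grip_force': 0.0, 'grip_width': 0.08711124423057968}
```

View pics/top0.png

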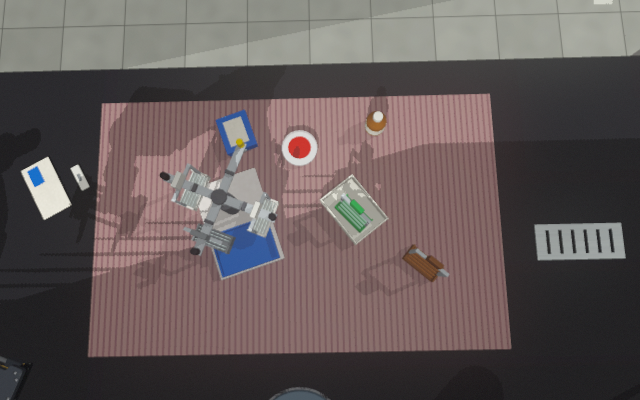

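View pics/scene0.png

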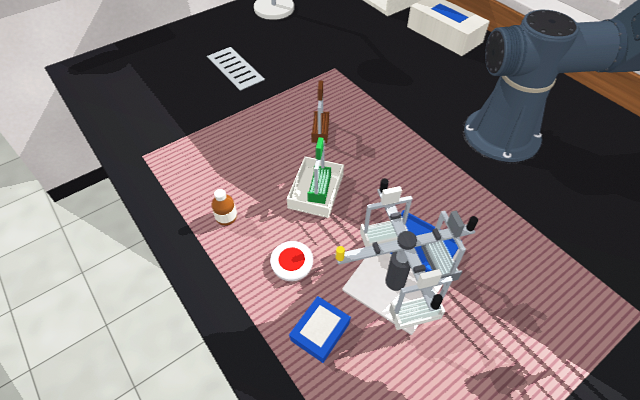

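The top view shows the hub at (219,197), the yellow knob at (240,143), the tray at (246,248), and the green rack in the dish at (352,210). The brown look-alike is at (424,262); it is brown and not in the dish, so the green one is the target. The scene view agrees: green rack (320,170), brown rack (320,115), yellow knob (340,254).

```bash
cat > h.py <<'E'
import numpy as np,cv2
def load(n): return dict(np.load(n))
def f(c): return 200/np.tan(np.radians(float(c["fov_y"]))/2)
def cloud(c):
    v,u=np.mgrid[0:400,0:640]; d=c["depth"]
    P=np.stack([(u-c["cx"])/f(c)*d,(v-c["cy"])/f(c)*d,d],-1)
    R,t=c["view"][:3,:3],c["view"][:3,3]
    return (P-t)@R
def ray(c,uv,z):
    uv=np.atleast_2d(uv); R,t=c["view"][:3,:3],c["view"][:3,3]
    d=np.c_[(uv[:,0]-c["cx"])/f(c),(uv[:,1]-c["cy"])/f(c),np.ones(len(uv))]@R
    o=-R.T@t
    return o+d*((z-o[2])/d[:,2])[:,None]
def hsv(c): return cv2.cvtColor(c["color"],cv2.COLOR_BGR2HSV)
def rect(xy):
    (x,y),(w,h),a=cv2.minAreaRect(np.float32(xy)*1000); 
    return np.round([x,y,w,h,a],1)
E
python3 - <<'E'
from h import *
for n in["top","scene"]:
    c=load(n+"0.npz");P=cloud(c);H=hsv(c);h,s,v=H[...,0],H[...,1],H[...,2];z=P[...,2];ok=c["depth"]>0
    hue=lambda a,b,S=110,V=50:(h>=a)&(h<=b)&(s>S)&(v>V)&ok
    k=hue(22,34,130,90)&(z>.1)&(z<.23); print(n,"knob",k.sum(),P[k].mean(0),P[k].min(0),P[k].max(0), "top",P[k&(z>.193)].mean(0))
    g=hue(45,80); print("green",g.sum()); t=g&(z>.135); print(" tab",t.sum(),rect(P[t][:,:2]),np.percentile(z[t],[5,50,95])); tt=g&(z>.16);print(" tabtop",tt.sum(),rect(P[tt][:,:2]),P[tt].mean(0))
    b=g&(z<.06);print(" body",rect(P[b][:,:2]),np.percentile(z[b],[5,50,95]))
    bl=hue(105,125,120,50)
    n_,L,S,C=cv2.connectedComponentsWithStats(bl.astype(np.uint8))
    for i in range(1,n_):
        if S[i,4]>150:
            m=(L==i)&(z<.05);q=P[m];print(" blue",C[i].round(),S[i,4],rect(q[:,:2]),np.percentile(z[m],[5,50,95]))
    # hub collar: z about .184, near guess
    hc=ok&(v<90)&(abs(z-.184)<.006)
    n_,L,S,C=cv2.connectedComponentsWithStats(hc.astype(np.uint8))
    for i in range(1,n_):
        if S[i,4]>40: q=P[L==i];print(" dark184",C[i].round(),S[i,4],q.mean(0).round(4),rect(q[:,:2]))
    # dish rim
    w=(s<70)&(v>110)&ok&(abs(z-.038)<.006);n_,L,S,C=cv2.connectedComponentsWithStats(w.astype(np.uint8))
    for i in range(1,n_):
        if S[i,4]>80: q=P[L==i];print(" white38",C[i].round(),S[i,4],rect(q[:,:2]))
c=load("top0.npz");im=c["color"][90:290,150:450];cv2.imwrite("pics/crop1.png",cv2.resize(im,None,fx=2.6,fy=2.6,interpolation=2))
E
```

```text
top knob 52 [0.67717916 0.1151812  0.19558649] [0.67091943 0.10811506 0.17471649] [0.68486247 0.12310568 0.20415063] top [0.67855841 0.11587565 0.19988092]
green 163
 tab 97 [ 531.5 -144.8   34.7   10.6   42.4] [0.14343409 0.16705558 0.17043267]
 tabtop 76 [ 531.5 -144.8   34.7   10.6   42.4] [ 0.53137774 -0.14475007  0.16769129]
 body [ 527.2 -140.    88.5   29.3   43.5] [0.01024332 0.01987669 0.04024266]
 blue [236. 131.] 536 [752.1 154.2 100.7  80.7  18.6] [0.02870172 0.03442828 0.03816108]
 blue [ 36. 176.] 184 [650.9 688.4  47.5  28.6  29.1] [0.00368868 0.00705265 0.01070521]
 blue [246. 251.] 1869 [454.  131.2 108.6 148.7  18. ] [0.01256277 0.01676099 0.03281171]
 dark184 [218. 197.] 176 [0.5576 0.1641 0.184 ] [557.8 164.5  33.1  31.4  76. ]
 white38 [235. 130.] 416 [751.9 154.9  72.2  50.9  19.2]
 white38 [354. 208.] 338 [ 542.6 -146.4  144.8  105.7   37.2]
scene knob 112 [0.68259563 0.11811474 0.19233041] [0.67389576 0.10776637 0.17064395] [0.68863448 0.12321023 0.20247602] top [0.68134488 0.11659369 0.19932435]
green 435
 tab 127 [ 533.7 -145.2   37.5   11.6   46.2] [0.13789
[... 178 characters left out ...]
 0.03883094]Traceback (most recent call last):
  File "<stdin>", line 12, in <module>
    return _quantile_unchecked(
        a, q, axis, out, overwrite_input, method, keepdims, weights)
    return _ureduce(a,
                    func=_quantile_ureduce_func,
    ...<5 lines>...
                    overwrite_input=overwrite_input,
                    method=method)
    r = func(a, **kwargs)
    result = _quantile(arr,
                       quantiles=q,
    ...<2 lines>...
                       out=out,
                       weights=wgt)
    slices_having_nans = np.isnan(arr[-1, ...])
                                  ~~~^^^^^^^^^
IndexError: index -1 is out of bounds for axis 0 with size 0
```

```bash
cat >> h.py <<'E'
from scipy.spatial.transform import Rotation as R_
def to(p):
    "tool-axes shift (cm) to world p, and tool y yaw"
    from rig import robot
    o=robot.get_obs();M=R_.from_quat(o["tool_rot"]).as_matrix()
    print("t",round(o["time"],2),"pos",o["position"].round(4),"yaw_y",np.degrees(np.arctan2(M[1,1],M[0,1])).round(1),"tilt",M[2,2].round(4),"F",o["ft_force"].round(1),"w",round(o["grip_width"],4),"g",round(o["grip_force"],1),"q1,6",o["q"][[0,5]].round(2))
    print("shift cm",((np.array(p)-o["position"])@M*100).round(2))
E
python3 -m pendant '[{"jaw":1,"linear":[0,0,-3],"twist":0},{"jaw":1,"linear":[0,0,-3],"twist":0},{"jaw":1,"linear":[-2.6,-1.2,0],"twist":0},{"jaw":1,"linear":[-3.4,-1.6,0],"twist":0},{"jaw":1,"linear":[-3.4,-1.6,0],"twist":0},{"jaw":1,"linear":[-3.4,-1.6,0],"twist":0},{"jaw":1,"linear":[-3.4,-1.6,0],"twist":0},{"jaw":1,"linear":[-3.4,-1.6,0],"twist":0},{"jaw":1,"linear":[-3.4,-1.6,0],"twist":0},{"jaw":1,"linear":[-3.4,-1.6,0],"twist":0},{"jaw":1,"linear":[-3.4,-1.6,0],"twist":0},{"jaw":1,"linear":[-3.4,-1.6,0],"twist":0}]' 10
python3 -c "
from h import *
to([.6785,.1162,.27])"
python3 - <<'E'
from h import *
c=load("top0.npz");im=c["color"][170:290,320:460];cv2.imwrite("pics/crop1.png",cv2.resize(im,None,fx=4,fy=4,interpolation=2))
E
```

```text
time: 1.1
position: [0.4794, 0.3161, 0.2992]
tool_rot: [0.183, 0.983, -0.0, -0.0]
ft_force: [0.4, -0.4, -0.2]
grip_width: 0.087
grip_force: 0.0
t 1.1 pos [0.4794 0.3161 0.2992] yaw_y 68.9 tilt -1.0 F [ 0.4 -0.4 -0.2] w 0.087 g 0.0 q1,6 [ 0.39 -0.81]
shift cm [-25.78 -11.47   2.9 ]
```

View pics/crop1.png

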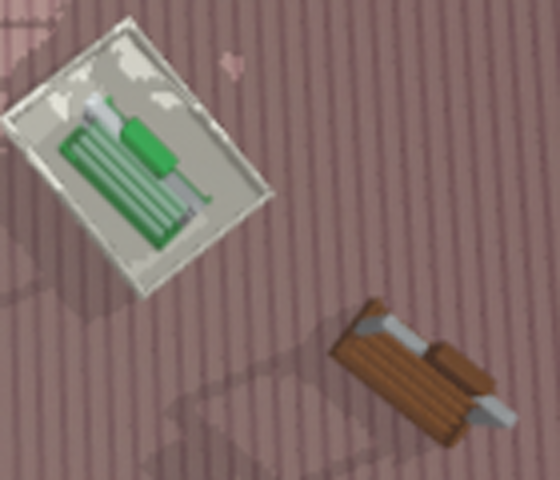

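The crop shows the green rack in the white dish (tab at crop (150,147)) and the brown look-alike standing outside it at (420,370). The green one is the target.

```bash
python3 -m pendant '[{"jaw":1,"linear":[-3.3,-1.5,0],"twist":0},{"jaw":1,"linear":[-3.3,-1.5,0],"twist":0},{"jaw":1,"linear":[-3.3,-1.5,0],"twist":0},{"jaw":1,"linear":[-3.3,-1.5,0],"twist":0},{"jaw":1,"linear":[-3.3,-1.5,0],"twist":0},{"jaw":1,"linear":[-3.3,-1.5,0],"twist":0},{"jaw":1,"linear":[-3.0,-1.3,0],"twist":0},{"jaw":1,"linear":[-2,-0.8,0],"twist":0},{"jaw":1,"linear":[-0.6,-0.3,0],"twist":0},{"jaw":1,"linear":[0,0,1],"twist":0},{"jaw":1,"linear":[0,0,0],"twist":0}]' 10
python3 - <<'E'
from h import *
from rig import cams
to([.6785,.1162,.192])
c=cams.camera("wrist");np.savez("w1.npz",**c);cv2.imwrite("pics/w1.png",c["color"])
P=cloud(c);H=hsv(c);h,s,v=[H[...,i] for i in range(3)];z=P[...,2]
k=(h>=20)&(h<=35)&(s>120)&(v>80)
print(k.sum(),P[k&(z>.193)&(z<.21)].mean(0), np.argwhere(k).mean(0))
hc=(v<90)&(abs(z-.184)<.006)&(np.hypot(P[...,0]-.5577,P[...,1]-.1643)<.03);print(hc.sum(),P[hc].mean(0) if hc.any() else 0)
E
```

```text
time: 2.02
position: [0.6724, 0.1205, 0.2868]
tool_rot: [0.183, 0.983, -0.0, -0.003]
ft_force: [-0.7, 1.5, -0.6]
grip_width: 0.0871
grip_force: 0.0
t 2.02 pos [0.6724 0.1205 0.2868] yaw_y 68.9 tilt -1.0 F [-0.7  1.5 -0.6] w 0.0871 g 0.0 q1,6 [ 0.01 -1.19]
shift cm [-0.77 -0.17  9.47]
8636 [0.67776494 0.11613392 0.19909274] [342.18353404 436.64323761]
2082 [0.55823641 0.16236374 0.18354686]
```

View pics/w1.png

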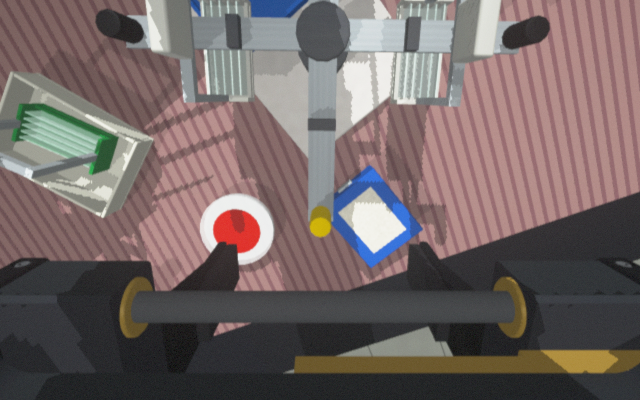

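The wrist view shows the yellow knob at (320,222), centred between the open fingers. Next I lower onto it and pinch it.

```bash
python3 -m pendant '[{"jaw":1,"linear":[-0.4,-0.1,1],"twist":0},{"jaw":1,"linear":[0,0,2.5],"twist":0},{"jaw":1,"linear":[0,0,2.5],"twist":0},{"jaw":0.6,"linear":[0,0,2],"twist":0},{"jaw":0.4,"linear":[0,0,1],"twist":0},{"jaw":0.25,"linear":[0,0,0],"twist":0},{"jaw":0.25,"linear":[0,0,0],"twist":0}]' 10
python3 -c "
from h import *
to([.678,.1162,.192])"
```

```text
time: 2.65
position: [0.6776, 0.1183, 0.1995]
tool_rot: [0.183, 0.983, -0.0, -0.0]
ft_force: [-0.0, -0.4, 0.4]
grip_width: 0.0681
grip_force: 0.0
t 2.65 pos [0.6776 0.1183 0.1995] yaw_y 68.9 tilt -1.0 F [-0.  -0.4  0.4] w 0.0681 g 0.0 q1,6 [ 0.01 -1.19]
shift cm [-0.11 -0.18  0.75]
```

```bash
python3 -m pendant '[{"jaw":0.25,"linear":[-0.1,-0.15,0.6],"twist":0},{"jaw":0.1,"linear":[0,0,0],"twist":0},{"jaw":0,"linear":[0,0,0],"twist":0},{"jaw":0,"linear":[0,0,0],"twist":0},{"jaw":0,"linear":[0,0,0],"twist":0},{"jaw":0,"linear":[0,0,0],"twist":0},{"jaw":0,"linear":[0,0,0],"twist":0},{"jaw":0,"linear":[0,0,0],"twist":0}]' 10
python3 - <<'E'
from h import *
from rig import robot
to([.678,.1162,.192])
M=R_.from_quat(robot.get_obs()["tool_rot"]).as_matrix()
hub=np.array([.558,.1638]);a=np.radians(np.linspace(-21.5,-162.1,25));p=hub+.13*np.c_[np.cos(a),np.sin(a)]
d=np.diff(p,axis=0);D=np.c_[d,0*d[:,0]]@M*100
print(D[:,:2].round(2).tolist())
E
```

```text
time: 3.32
position: [0.6784, 0.1158, 0.1937]
tool_rot: [0.183, 0.983, 0.0, 0.0]
ft_force: [-1.0, -2.1, 1.3]
grip_width: 0.0155
grip_force: 10.0
t 3.32 pos [0.6784 0.1158 0.1937] yaw_y 68.9 tilt -1.0 F [-1.  -2.1  1.3] w 0.0155 g 10.0 q1,6 [ 0.01 -1.2 ]
shift cm [0.05 0.02 0.17]
[[0.08, -1.33], [0.21, -1.31], [0.34, -1.28], [0.47, -1.24], [0.6, -1.19], [0.72, -1.12], [0.83, -1.04], [0.93, -0.95], [1.02, -0.85], [1.1, -0.74], [1.17, -0.63], [1.23, -0.5], [1.27, -0.38], [1.31, -0.24], [1.32, -0.11], [1.33, 0.03], [1.32, 0.16], [1.3, 0.3], [1.26, 0.43], [1.21, 0.55], [1.15, 0.67], [1.07, 0.79], [0.98, 0.89], [0.89, 0.99]]
```

```bash
python3 -m pendant '[{"jaw":0,"linear":[0.1,-1.3,0],"twist":0},{"jaw":0,"linear":[0.2,-1.3,0],"twist":0},{"jaw":0,"linear":[0.35,-1.3,0],"twist":0},{"jaw":0,"linear":[0.45,-1.25,0],"twist":0},{"jaw":0,"linear":[0.6,-1.2,0],"twist":0},{"jaw":0,"linear":[0.7,-1.1,0],"twist":0},{"jaw":0,"linear":[0.85,-1.05,0],"twist":0},{"jaw":0,"linear":[0.95,-0.95,0],"twist":0},{"jaw":0,"linear":[1.0,-0.85,0],"twist":0},{"jaw":0,"linear":[1.1,-0.75,0],"twist":0},{"jaw":0,"linear":[1.15,-0.6,0],"twist":0},{"jaw":0,"linear":[1.25,-0.5,0],"twist":0}]' 20
python3 - <<'E'
from h import *
from rig import robot
M=R_.from_quat(robot.get_obs()["tool_rot"]).as_matrix()
a=np.radians(-91.8);to([.558+.13*np.cos(a),.1638+.13*np.sin(a),.1937])
E
```

```text
time: 4.32
position: [0.5532, 0.0333, 0.1934]
tool_rot: [0.184, 0.983, 0.001, 0.001]
ft_force: [3.4, 3.1, -3.9]
grip_width: 0.0155
grip_force: 20.0
t 4.32 pos [0.5532 0.0333 0.1934] yaw_y 68.7 tilt -1.0 F [ 3.4  3.1 -3.9] w 0.0155 g 20.0 q1,6 [-0.14 -1.34]
shift cm [-0.05  0.08 -0.03]
```

```bash
python3 -m pendant '[{"jaw":0,"linear":[1.2,-0.3,0],"twist":0},{"jaw":0,"linear":[1.3,-0.2,0],"twist":0},{"jaw":0,"linear":[1.3,-0.1,0],"twist":0},{"jaw":0,"linear":[1.3,0.05,0],"twist":0},{"jaw":0,"linear":[1.3,0.15,0],"twist":0},{"jaw":0,"linear":[1.3,0.3,0],"twist":0},{"jaw":0,"linear":[1.25,0.45,0],"twist":0},{"jaw":0,"linear":[1.2,0.55,0],"twist":0},{"jaw":0,"linear":[1.15,0.7,0],"twist":0},{"jaw":0,"linear":[1.05,0.8,0],"twist":0},{"jaw":0,"linear":[1.0,0.9,0],"twist":0},{"jaw":0,"linear":[0.7,0.8,0],"twist":0}]' 20
python3 -m pendant '[{"jaw":0,"linear":[0,0,0],"twist":0},{"jaw":0,"linear":[0,0,0],"twist":0},{"jaw":0,"linear":[0,0,0],"twist":0}]'
python3 - <<'E'
from h import *
a=np.radians(-162.1);to([.558+.13*np.cos(a),.1638+.13*np.sin(a),.1937])
E
```

```text
time: 5.32
position: [0.4317, 0.123, 0.1932]
tool_rot: [0.183, 0.983, -0.002, -0.005]
ft_force: [-6.4, -5.0, 2.9]
grip_width: 0.0154
grip_force: 20.0
time: 5.57
position: [0.4316, 0.1235, 0.1932]
tool_rot: [0.182, 0.983, -0.001, -0.005]
ft_force: [-6.9, -1.4, 2.5]
grip_width: 0.0157
grip_force: 20.0
t 5.57 pos [0.4316 0.1235 0.1932] yaw_y 69.0 tilt -0.9999 F [-6.9 -1.4  2.5] w 0.0157 g 20.0 q1,6 [ 0.03 -1.17]
shift cm [-0.24  0.13 -0.06]
```

```bash
python3 -m pendant '[{"jaw":0,"linear":[-0.2,0.1,0],"twist":0},{"jaw":0,"linear":[0,0,0],"twist":0},{"jaw":0.5,"linear":[0,0,0],"twist":0},{"jaw":0.5,"linear":[0,0,0],"twist":0},{"jaw":0.5,"linear":[0,0,0],"twist":0},{"jaw":0.5,"linear":[0,0,0],"twist":0},{"jaw":0.5,"linear":[0,0,-2],"twist":0},{"jaw":0.5,"linear":[0,0,-3],"twist":0},{"jaw":0.8,"linear":[0,0,-4],"twist":0},{"jaw":1,"linear":[0,0,-3],"twist":0}]' 20
python3 -c "
from h import *
to([.532,-.1447,.30])"
```

```text
time: 6.4
position: [0.4399, 0.1232, 0.316]
tool_rot: [0.183, 0.983, 0.0, 0.001]
ft_force: [1.4, 0.3, -0.6]
grip_width: 0.0502
grip_force: 0.0
t 6.4 pos [0.4399 0.1232 0.316 ] yaw_y 68.9 tilt -1.0 F [ 1.4  0.3 -0.6] w 0.0502 g 0.0 q1,6 [ 0.03 -1.18]
shift cm [-18.24 -21.67   1.61]
```

```bash
python3 -m pendant '[{"jaw":1,"linear":[-1.8,-2.1,0],"twist":0},{"jaw":1,"linear":[-2.5,-3,0],"twist":0},{"jaw":1,"linear":[-2.5,-3,0],"twist":0},{"jaw":1,"linear":[-2.5,-3,0],"twist":0},{"jaw":1,"linear":[-2.5,-3,0],"twist":0},{"jaw":1,"linear":[-2.5,-3,0],"twist":0},{"jaw":1,"linear":[-2.4,-2.9,0],"twist":0},{"jaw":1,"linear":[-1.5,-1.7,0],"twist":6.4},{"jaw":1,"linear":[0,0,0],"twist":6.4},{"jaw":1,"linear":[0,0,0],"twist":6.4},{"jaw":1,"linear":[0,0,0],"twist":6.2},{"jaw":1,"linear":[0,0,0],"twist":0}]'
python3 - <<'E'
from h import *
from rig import cams
to([.532,-.1447,.151])
for n in["wrist","top","scene"]:
    c=cams.camera(n);np.savez(n+"2.npz",**c)
    if n!="top":cv2.imwrite(f"pics/{n}2.png",c["color"])
    P=cloud(c);H=hsv(c);h,s,v=[H[...,i] for i in range(3)];z=P[...,2];ok=c["depth"]>0
    g=(h>=45)&(h<=80)&(s>110)&(v>50)&ok;t=g&(z>.162)&(z<.175)&(np.hypot(P[...,0]-.53,P[...,1]+.145)<.06)
    if t.any(): print(n,"tab",t.sum(),P[t].mean(0).round(4),rect(P[t][:,:2]))
    k=(h>=20)&(h<=35)&(s>120)&(v>80)&(z>.193)&(z<.21)&(np.hypot(P[...,0]-.43,P[...,1]-.12)<.06)
    if k.any(): print(n,"knob",k.sum(),P[k].mean(0).round(4))
    hc=(v<90)&(abs(z-.184)<.006)&(np.hypot(P[...,0]-.5577,P[...,1]-.1643)<.03)
    if hc.any():print(n,"hub",hc.sum(),P[hc].mean(0).round(4))
    bl=(h>=105)&(h<=125)&(s>120)&(v>50)&ok&(z<.05)&(np.hypot(P[...,0]-.454,P[...,1]-.131)<.11)
    if bl.any():print(n,"tray",bl.sum(),rect(P[bl][:,:2]))
E
```

```text
time: 7.4
position: [0.5311, -0.1453, 0.3135]
tool_rot: [0.396, 0.918, 0.0, 0.0]
ft_force: [0.9, -0.6, -0.5]
grip_width: 0.087
grip_force: 0.0
t 7.4 pos [ 0.5311 -0.1453  0.3135] yaw_y 43.3 tilt -1.0 F [ 0.9 -0.6 -0.5] w 0.087 g 0.0 q1,6 [-0.47 -1.23]
shift cm [-0.02  0.1  16.25]
wrist tab 527 [ 0.5309 -0.1453  0.1674] [ 531.2 -145.6   34.    10.9   43.1]
wrist tray 626 [507.2  71.2  54.4  21.9  42.8]
top tab 10 [ 0.5284 -0.1415  0.166 ] [ 528.4 -141.4   28.4    0.8   42.6]
top knob 40 [0.4363 0.1211 0.1999]
top tray 2294 [454.5 131.6 109.5 149.1  17.8]
scene tab 68 [ 0.5343 -0.1448  0.1679] [ 533.3 -146.4   37.2   11.4   43.2]
scene knob 54 [0.4394 0.1228 0.1992]
scene hub 34 [0.5721 0.1721 0.1809]
scene tray 1737 [444.2 126.8 138.9 149.3  18.3]
```

View pics/wrist2.png

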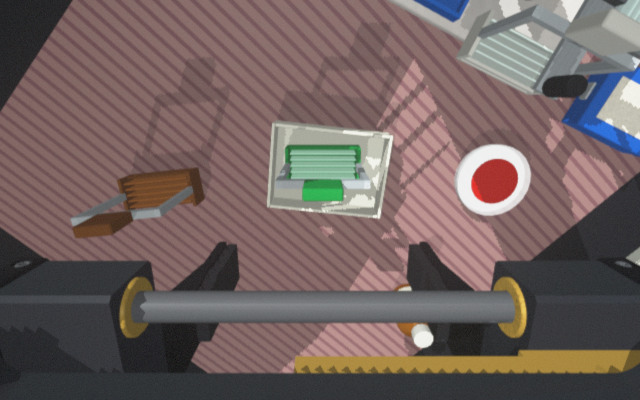

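The wrist view shows the green tab at (323,190), in line with the fingers. The brown rack is at (150,200) and the bottle is at the lower right, both clear. Before grasping I check the branch angle more precisely, using all four knobs.

Run:
```python
from h import *
for n in["top0","top2"]:
    c=load(n+".npz");P=cloud(c);H=hsv(c);v=H[...,2];s=H[...,1];z=P[...,2];d=P[...,:2]-[.5577,.1640];r=np.hypot(*d.transpose(2,0,1));a=np.degrees(np.arctan2(d[...,1],d[...,0]))
    hc=(v<90)&(abs(z-.184)<.006)&(r<.03);print(n,"hub",hc.sum(),P[hc].mean(0).round(4) if hc.any() else 0)
    m=(abs(z-.2)<.004)&(r>.115)&(r<.145)
    N,L,S,C=cv2.connectedComponentsWithStats(m.astype(np.uint8))
    for i in range(1,N):
        if S[i,4]>12:print(" knob",S[i,4],C[i].round(),a[L==i].mean().round(1),r[L==i].mean().round(4))
    b=(abs(z-.170)<.003)&(r>.025)&(r<.118);a0=-21.6 if n=="top0" else -161.
    b&=abs(a-a0)<15
    q=P[b][:,:2];l=cv2.fitLine(np.float32(q),cv2.DIST_HUBER,0,1e-4,1e-4).ravel();print(" branch",b.sum(),np.degrees(np.arctan2(l[1],l[0])).round(2),"offset of hub",((np.array([.5577,.164])-l[2:])@[-l[1],l[0]]).round(4))
    w=(s<60)&(v>90)&(abs(z-.012)<.005)&(r<.2);print(" plate",w.sum(),rect(P[w][:,:2]))
```

```text
top0 hub 176 [0.5576 0.1641 0.184 ]
 knob 38 [239. 141.] -21.7 0.1308
 knob 36 [163. 175.] 67.6 0.1303
 knob 40 [271. 216.] -111.5 0.1289
 knob 42 [194. 251.] 157.8 0.1285
 branch 276 -21.34 offset of hub -0.0003
 plate 2020 [559.6 167.7 367.4 383.6  79.4]
top2 hub 0 0
 knob 35 [198. 141.] 19.1 0.1317
 knob 38 [272. 175.] -70.2 0.1294
 knob 42 [161. 215.] 108.5 0.1294
 knob 41 [236. 251.] -160.8 0.1282
 branch 286 18.68 offset of hub 0.0013
 plate 2152 [562.3 165.3 352.3 374.   66.3]
```

The branch stands about 1° from the tray's axis (19.0° against about 17.9°), which is good enough. Now I grasp the rack.

```bash
python3 -m pendant '[{"jaw":1,"linear":[0,0,2],"twist":0},{"jaw":1,"linear":[0,0,3],"twist":0},{"jaw":1,"linear":[0,0,3],"twist":0},{"jaw":1,"linear":[0,0,3],"twist":0},{"jaw":1,"linear":[0,0,2.5],"twist":0},{"jaw":0.8,"linear":[0,0,1.8],"twist":0},{"jaw":0.6,"linear":[0,0,0.8],"twist":0},{"jaw":0.5,"linear":[0,0,0],"twist":0},{"jaw":0.5,"linear":[0,0,0],"twist":0},{"jaw":0.45,"linear":[0,0,0],"twist":0}]' 20
python3 -m pendant '[{"jaw":0.3,"linear":[0,0,0],"twist":0},{"jaw":0.3,"linear":[0,0,0],"twist":0},{"jaw":0.3,"linear":[0,0,0],"twist":0},{"jaw":0.3,"linear":[0,0,0],"twist":0}]' 25
python3 -c "
from h import *
to([.532,-.1447,.151])"
```

```text
time: 8.38
position: [0.532, -0.1456, 0.1539]
tool_rot: [0.395, 0.919, -0.0, 0.001]
ft_force: [0.4, 0.7, 0.3]
grip_width: 0.0616
grip_force: 0.0
time: 8.72
position: [0.5311, -0.1453, 0.1532]
tool_rot: [0.395, 0.919, -0.0, 0.001]
ft_force: [-1.1, -0.5, 2.8]
grip_width: 0.0355
grip_force: 25.0
t 8.72 pos [ 0.5311 -0.1453  0.1532] yaw_y 43.5 tilt -1.0 F [-1.1 -0.5  2.8] w 0.0355 g 25.0 q1,6 [-0.47 -1.23]
shift cm [-0.02  0.11  0.22]
```

```bash
python3 -m pendant '[{"jaw":0.3,"linear":[0,0,-0.5],"twist":0},{"jaw":0.3,"linear":[0,0,-1],"twist":0},{"jaw":0.3,"linear":[0,0,-1.5],"twist":0},{"jaw":0.3,"linear":[0,0,-2],"twist":0},{"jaw":0.3,"linear":[0,0,-2],"twist":0},{"jaw":0.3,"linear":[0,0,-2],"twist":0},{"jaw":0.3,"linear":[0,0,-1.2],"twist":0},{"jaw":0.3,"linear":[0,0,-0.4],"twist":0},{"jaw":0.3,"linear":[0,0,0],"twist":0}]' 35
python3 -c "
from h import *
to([.3828,.1038,.258])"
```

```text
time: 9.47
position: [0.5313, -0.1454, 0.2601]
tool_rot: [0.395, 0.919, -0.0, 0.002]
ft_force: [0.6, -0.4, -2.9]
grip_width: 0.0357
grip_force: 35.0
t 9.47 pos [ 0.5313 -0.1454  0.2601] yaw_y 43.5 tilt -1.0 F [ 0.6 -0.4 -2.9] w 0.0357 g 35.0 q1,6 [-0.47 -1.23]
shift cm [28.3   6.36  0.14]
```

```bash
python3 -m pendant '[{"jaw":0.3,"linear":[1.2,0.25,0],"twist":0},{"jaw":0.3,"linear":[2,0.45,0],"twist":0},{"jaw":0.3,"linear":[2.7,0.6,0],"twist":0},{"jaw":0.3,"linear":[2.8,0.65,0],"twist":0},{"jaw":0.3,"linear":[2.8,0.65,0],"twist":0},{"jaw":0.3,"linear":[2.8,0.65,0],"twist":0},{"jaw":0.3,"linear":[2.8,0.65,0],"twist":0},{"jaw":0.3,"linear":[2.8,0.65,0],"twist":0},{"jaw":0.3,"linear":[2.8,0.6,0],"twist":0},{"jaw":0.3,"linear":[2.7,0.6,0],"twist":0},{"jaw":0.3,"linear":[1.9,0.4,0],"twist":0},{"jaw":0.3,"linear":[1,0.2,0],"twist":0}]' 35
python3 -m pendant '[{"jaw":0.3,"linear":[0,0,0],"twist":-3.5},{"jaw":0.3,"linear":[0,0,0],"twist":-6.5},{"jaw":0.3,"linear":[0,0,0],"twist":-6.5},{"jaw":0.3,"linear":[0,0,0],"twist":-6.5},{"jaw":0.3,"linear":[0,0,0],"twist":-6.5},{"jaw":0.3,"linear":[0,0,0],"twist":-6.5},{"jaw":0.3,"linear":[0,0,0],"twist":-6.5},{"jaw":0.3,"linear":[0,0,0],"twist":-6.5},{"jaw":0.3,"linear":[0,0,0],"twist":-6.5},{"jaw":0.3,"linear":[0,0,0],"twist":-6.5},{"jaw":0.3,"linear":[0,0,0],"twist":-3.5},{"jaw":0.3,"linear":[0,0,0],"twist":0}]' 35
python3 - <<'E'
from h import *
from rig import cams
to([.4698,.1337,.258])
c=cams.camera("wrist");np.savez("w3.npz",**c);cv2.imwrite("pics/w3.png",c["color"])
P=cloud(c);H=hsv(c);h,s,v=[H[...,i] for i in range(3)];z=P[...,2]
hc=(v<90)&(abs(z-.184)<.006)&(np.hypot(P[...,0]-.5577,P[...,1]-.1643)<.03)
if hc.any(): print("hub",P[hc].mean(0).round(4))
k=(h>=20)&(h<=35)&(s>120)&(v>80)&(z>.17)&(z<.21)
if k.any(): print("knob",k.sum(),P[k].mean(0).round(4))
cv2.imwrite("pics/s3.png",cams.camera("scene")["color"][130:370,290:590].repeat(2,0).repeat(2,1))
E
```

```text
time: 10.47
position: [0.3782, 0.106, 0.2574]
tool_rot: [0.394, 0.919, -0.001, -0.003]
ft_force: [0.4, 0.9, -2.5]
grip_width: 0.0358
grip_force: 35.0
time: 11.47
position: [0.3816, 0.1038, 0.2579]
tool_rot: [-0.165, 0.986, 0.0, -0.001]
ft_force: [0.8, -0.4, -2.6]
grip_width: 0.0357
grip_force: 35.0
t 11.47 pos [0.3816 0.1038 0.2579] yaw_y 109.0 tilt -1.0 F [ 0.8 -0.4 -2.6] w 0.0357 g 35.0 q1,6 [-0.02 -1.92]
shift cm [-9.31 -0.05 -0.03]
```

View pics/w3.png

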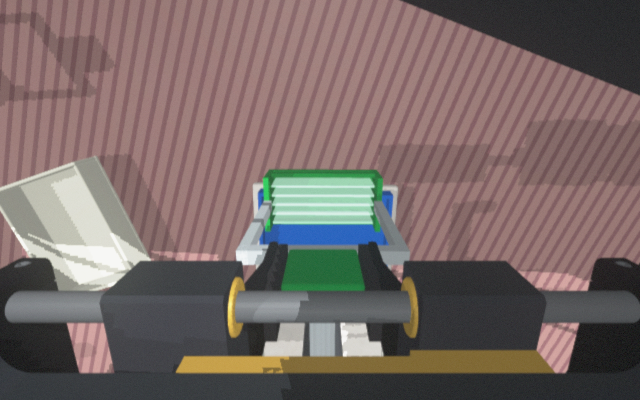

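View pics/s3.png

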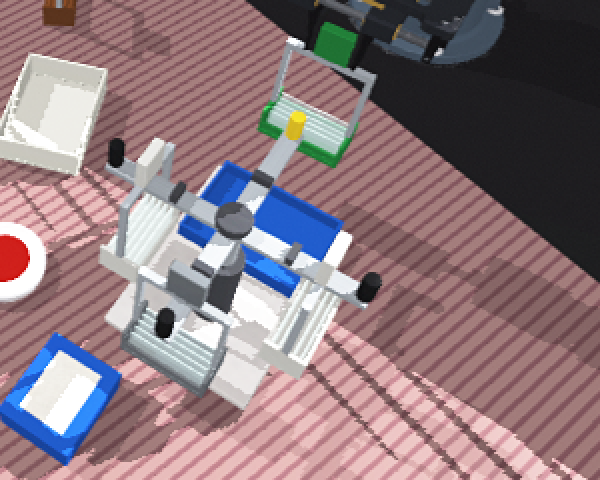

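The wrist view shows the rack held square (tab at (323,268)) and the branch centred behind it at (322,340). The scene crop shows the yellow knob at (297,125) in front of the open window, with the branch out over the tray. I slide in at this height.

```bash
python3 -m pendant '[{"jaw":0.3,"linear":[-0.5,0,0],"twist":0},{"jaw":0.3,"linear":[-1,0,0],"twist":0},{"jaw":0.3,"linear":[-1.3,0,0],"twist":0},{"jaw":0.3,"linear":[-1.3,0,0],"twist":0},{"jaw":0.3,"linear":[-1.3,0,0],"twist":0},{"jaw":0.3,"linear":[-1.3,0,0],"twist":0},{"jaw":0.3,"linear":[-1.2,0,0],"twist":0},{"jaw":0.3,"linear":[-0.9,0,0],"twist":0},{"jaw":0.3,"linear":[-0.4,0,0],"twist":0},{"jaw":0.3,"linear":[0,0,0],"twist":0},{"jaw":0.3,"linear":[0,0,0],"twist":0}]' 35
python3 - <<'E'
from h import *
from rig import cams
to([.4698,.1337,.2012])
c=cams.camera("scene")
P=cloud(c);H=hsv(c);h,s,v=[H[...,i] for i in range(3)];z=P[...,2]
k=(h>=20)&(h<=35)&(s>120)&(v>80)&(z>.193)&(z<.21);print("knob",k.sum(),P[k].mean(0).round(4))
E
```

```text
time: 12.48
position: [0.4688, 0.1338, 0.2582]
tool_rot: [-0.165, 0.986, 0.0, -0.001]
ft_force: [-0.5, 0.2, -1.9]
grip_width: 0.0355
grip_force: 35.0
t 12.48 pos [0.4688 0.1338 0.2582] yaw_y 109.0 tilt -1.0 F [-0.5  0.2 -1.9] w 0.0355 g 35.0 q1,6 [ 0.05 -1.85]
shift cm [-0.1  -0.05  5.7 ]
knob 0 [nan nan nan]<stdin>:6: RuntimeWarning: Mean of empty slice.
  ret = um.true_divide(
```

```bash
python3 -m pendant '[{"jaw":0.3,"linear":[-0.1,0,0.5],"twist":0},{"jaw":0.3,"linear":[0,0,1],"twist":0},{"jaw":0.3,"linear":[0,0,1],"twist":0},{"jaw":0.3,"linear":[0,0,1],"twist":0},{"jaw":0.3,"linear":[0,0,0.8],"twist":0},{"jaw":0.3,"linear":[0,0,0.5],"twist":0},{"jaw":0.3,"linear":[0,0,0.3],"twist":0},{"jaw":0.3,"linear":[0,0,0.2],"twist":0},{"jaw":0.3,"linear":[0,0,0.1],"twist":0},{"jaw":0.3,"linear":[0,0,0.1],"twist":0},{"jaw":0.3,"linear":[0,0,0],"twist":0},{"jaw":0.3,"linear":[0,0,0],"twist":0}]' 35
python3 -c "
from h import *
to([.4698,.1337,.2012])"
```

```text
time: 13.53
position: [0.4704, 0.1342, 0.2038]
tool_rot: [-0.165, 0.986, -0.0, 0.0]
ft_force: [-0.2, -0.7, -2.7]
grip_width: 0.0356
grip_force: 35.0
t 13.53 pos [0.4704 0.1342 0.2038] yaw_y 109.0 tilt -1.0 F [-0.2 -0.7 -2.7] w 0.0356 g 35.0 q1,6 [ 0.05 -1.85]
shift cm [ 0.07 -0.02  0.26]
```

Not touching yet (the force is still the rack's weight), so I inch down until it bears.

```bash
python3 -m pendant '[{"jaw":0.3,"linear":[0,0,0.1],"twist":0},{"jaw":0.3,"linear":[0,0,0.1],"twist":0},{"jaw":0.3,"linear":[0,0,0],"twist":0},{"jaw":0.3,"linear":[0,0,0],"twist":0}]' 35; python3 -m pendant '[{"jaw":0.3,"linear":[0,0,0.1],"twist":0},{"jaw":0.3,"linear":[0,0,0],"twist":0},{"jaw":0.3,"linear":[0,0,0],"twist":0}]' 35
```

```text
time: 13.87
position: [0.4701, 0.1342, 0.2015]
tool_rot: [-0.165, 0.986, 0.0, -0.0]
ft_force: [0.3, 0.5, -2.1]
grip_width: 0.0357
grip_force: 35.0
time: 14.12
position: [0.4703, 0.1342, 0.2012]
tool_rot: [-0.165, 0.986, -0.0, 0.0]
ft_force: [-1.4, 0.1, 4.8]
grip_width: 0.0353
grip_force: 35.0
```

It bears on the branch now (force +4.8 N). I release slowly and rise.

```bash
python3 -m pendant '[{"jaw":0.3,"linear":[0,0,-0.05],"twist":0},{"jaw":0.3,"linear":[0,0,0],"twist":0},{"jaw":0.43,"linear":[0,0,0],"twist":0},{"jaw":0.48,"linear":[0,0,0],"twist":0},{"jaw":0.6,"linear":[0,0,0],"twist":0},{"jaw":0.7,"linear":[0,0,0],"twist":0},{"jaw":0.7,"linear":[0,0,0],"twist":0},{"jaw":0.7,"linear":[0,0,0],"twist":0}]' 5
python3 -m pendant '[{"jaw":0.7,"linear":[0,0,-1],"twist":0},{"jaw":0.7,"linear":[0,0,-2],"twist":0},{"jaw":0.7,"linear":[0,0,-3],"twist":0},{"jaw":0.7,"linear":[0,0,-3],"twist":0},{"jaw":0.7,"linear":[0,0,-3],"twist":0},{"jaw":0.7,"linear":[0,0,-2],"twist":0},{"jaw":0.7,"linear":[2,-2,0],"twist":0},{"jaw":0.7,"linear":[2,-3,0],"twist":0},{"jaw":0.7,"linear":[1,-3,0],"twist":0},{"jaw":0.7,"linear":[0,-3,0],"twist":0},{"jaw":0.7,"linear":[0,-2,0],"twist":0},{"jaw":0.7,"linear":[0,0,0],"twist":0}]' 5
python3 - <<'E'
from h import *
from rig import cams
to([.47,.134,.4])
im=[]
for n in["scene","top"]:
    c=cams.camera(n);np.savez(n+"4.npz",**c)
    P=cloud(c);H=hsv(c);h,s,v=[H[...,i] for i in range(3)];z=P[...,2];ok=c["depth"]>0
    g=(h>=45)&(h<=80)&(s>110)&(v>50)&ok&(np.hypot(P[...,0]-.47,P[...,1]-.13)<.09)
    t=g&(z>.207)&(z<.222)
    if t.sum()>5: print(n,"tab",t.sum(),rect(P[t][:,:2]),np.percentile(z[t],[5,50,95]).round(4))
    k=(h>=20)&(h<=35)&(s>120)&(v>80)&(z>.193)&(z<.21)&(np.hypot(P[...,0]-.43,P[...,1]-.12)<.06);print(n,"knob",k.sum(),P[k].mean(0).round(4))
    b=c["color"][130:330,330:530] if n=="scene" else c["color"][130:330,150:350]
    im.append(cv2.resize(b,(400,400)))
cv2.imwrite("pics/f4.png",np.hstack(im))
E
```

```text
time: 14.78
position: [0.4702, 0.1342, 0.201]
tool_rot: [-0.165, 0.986, -0.0, 0.0]
ft_force: [-0.3, 0.1, -0.1]
grip_width: 0.0581
grip_force: 0.0
time: 15.78
position: [0.4666, -0.0084, 0.3413]
tool_rot: [-0.163, 0.987, -0.001, 0.001]
ft_force: [0.4, 0.8, -0.1]
grip_width: 0.0612
grip_force: 0.0
t 15.78 pos [ 0.4666 -0.0084  0.3413] yaw_y 108.7 tilt -1.0 F [ 0.4  0.8 -0.1] w 0.0612 g 0.0 q1,6 [-0.26 -2.15]
shift cm [-4.9  13.37 -5.9 ]
scene tab 145 [473.6 135.3  13.   34.6  14.7] [0.2081 0.2156 0.2178]
scene knob 51 [0.439  0.1226 0.1993]
top knob 1 [0.4294 0.1225 0.2035]
```

View pics/f4.png

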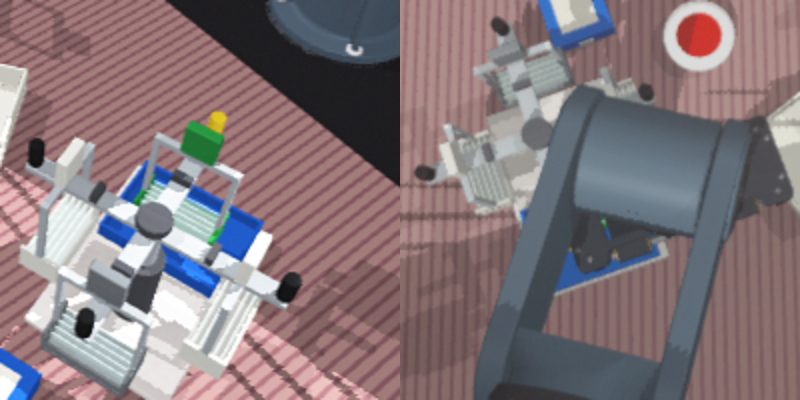

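The left panel shows the green rack hanging level on the branch over the tray. Its tab is at (203,142), between the ridge at (183,180) and the yellow knob at (217,120), and the gripper is clear. The tab top measures 0.216 m, as expected for a seated rack.

```bash
python3 -c "
from rig import robot
print(robot.hand_in())"
```

```text
the job is handed in; nothing more can be done
None
```

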